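Stand up the arbor and thread the spacer rings, thick one first

TASK

The L-shaped arbor stand rests on its short leg, so its arbor points sideways. Tip it over about its corner, keeping the corner on the bench and not letting it slam, so that it stands on its long leg with the arbor upright. Then lower the thick brass spacer ring onto the arbor, fully down on the shoulder, and the thin one flat on top of it; do not drop them down the arbor, and leave the other things on the bench alone.

Things in the scene. Friction and masses are not known exactly. Their poses are not given: they have to be found in the camera images.
- stand_corner (a point): L-shaped dark anodised stand, 60 mm wide, 10 mm thick, 0.45 kg: middle of the corner's outer edge, about which it tips. Stand's axes: x along the short leg (75 mm) and the arbor's way of pointing, z along the long leg (130 mm), y along the edge. Start: z up, short leg flat. Wanted: x up, long leg flat; z then points level, opposite to the start's x. Past about 30 degrees it would fall over by itself.
- stand_arbor (a point): Where to hold the arbor: on its axis, 22 mm short of its tip; in stand_corner's axes at x 80, y 0, z 75 mm. Same axes. Steel bar 20 mm in diameter, tip at x 102 mm, the last 8 mm coned down to 10 mm diameter. Pinched lightly (about 4 N) from above, closing along y, it turns between the pads as the stand is tipped.
- seat (a point): On the arbor's axis at the shoulder's face, where the first ring rests: 80 mm below the arbor's tip, 22 mm over the bench once upright. In stand_corner's axes at x 22, y 0, z 75 mm; same axes. The shoulder is a step 32 mm in diameter, 12 mm high, on the long leg. The short leg then stands 65 mm (inner face) from the arbor's axis, 75 mm high.
- ring_thick_center (a point): Centre (half-way up, on the axis) of the thick spacer ring: plain brass, 66 mm outside diameter, 24 mm thick, hole 24 mm in diameter, about 0.6 kg. z is the ring's axis; it lies flat on the bench.
- ring_thin_center (a point): Centre (half-way up, on the axis) of the thin spacer ring: plain brass, 58 mm outside diameter, 12 mm thick, hole 24 mm in diameter, about 0.22 kg. z is the ring's axis; it lies flat on the bench.
- oil_center (a point): Bystander: amber oil bottle, 44 mm in diameter, 85 mm high; point 40 mm above its foot.
- loupe_center (a point): Bystander: black eye loupe, 52 mm in diameter, 56 mm high; its centre.
- movement: Bystander, fixed: brass clock movement, about 95 x 110 x 135 mm (x, y, z); origin under its centre.
There are look-alikes about, which are no part of the job. Leave any green or purple look-alike of the part that bears ring_thin_center alone.

How it is judged:
By the outcome, as a careful person would: the job done as asked, in the order asked, and still so for the second after the job is handed in, with the robot touching nothing.
It also fails if it takes over 70 s, if anything falls off the work surface, if the arm or the gripper's body presses on something with over 40 N, if the wrist force passes 120 N, or if a joint passes its speed limit or range.

ROBOT

A 6-joint arm with a two-finger parallel gripper is mounted at the origin on the work surface. World frame = base frame: x ahead of the robot, y to its left, z up, the work surface at z = 0. Lengths are in mm, angles in rad, forces in N, time in s.
With the tool pointing down it reaches from about 325 to 900 mm from the base axis. Payload 3.5 kg.
Tool frame: the origin (TCP) lies where the fingers leave the gripper's body, on its centre line; the fingertips stand 73 mm ahead of it and the grasp point (between the pads) lies 54 mm ahead of it; z points along the fingers, y is the line along which they close (so a half turn about z gives the same grasp; the last joint's range is limited). The gripper opens to 85 mm and grips with 20 to 120 N. Pads are 22 mm wide; open, the fingers measure 114 mm over their backs; the gripper's body (76 mm by 85 mm) begins 54 mm behind the grasp point. The pads swing forward as they close: fully open they stand 13 mm farther back than shut.
Start: joints at [-1.303, 0.276, -0.026, 1.268, 0, 1.467], TCP at [226.464, -582.526, 303.913] pointing down, gripper open.
Joint ranges: [-3.12, 3.12], [-0.85, 1.88], [-1.08, 1.24], [-1.95, 2.15], [-1.57, 1.53], [-3.14, 3.14]. Speed limits (rad/s): [2.57, 2.57, 3.14, 3.14, 3.14, 3.14].

INTERFACE

Orientations are given as a unit quaternion [x, y, z, w].
In Python, from station import bot gives the robot as it stands.
- The arm moves only by the tool servo_tool, never from a script. Its argument "series" is a list of rows, each a list of 6 numbers: the shift along the tool's x, y, z in mm, then the turn, a rotation vector about the tool's x, y, z in rad. A call has exactly 10 rows; each row is the pose to reach, as a shift and turn from the pose commanded when the call began, along the tool's axes at that moment; what a row does not reach only later rows make up. A row lasts 1/12 s, in which the tool goes at most 41.7 mm and 7.16 degrees, less where a joint would pass 70% of its speed; a pose out of reach is approached as far as the arm can. A call with a gripper value outside its range is refused whole. "jaw" is the opening in per cent of the stroke, from 0 (shut) to 100 (fully open), set as the call begins (left out, the last holds). The fingers move at their own pace and stop on an object; "newtons" is the grip in N (left out, the last holds). Time passes only in rows, so rows that repeat a pose let the fingers close, or fill a call up. It gives the time, the measured TCP pose, the force, the opening and the grip force at its end, in the units of the state.
- bot.get_obs(): the state, without advancing time (a new reading comes with each control period).
- bot.read_camera(name): name is "side" or "top"; returns the picture (420x560x3 uint8, blue, green, red); there is no depth.
- bot.get_calibration(name): a dict with "fx", "fy", "cx", "cy" (pixels), "origin" and "attitude" of the camera in the world. Camera axes: x right, y down, z forward; pixel columns grow to the right and rows downward; lengths in mm; the calibration is good to about 2 mm. A picture is of the moment at which its call begins. get_calibration takes no time and is no camera call.
- bot.close_job(): hands the job in; it is judged then, once.
The state is a dict: "time": time; "joint_positions": joint angles; "dq": joint speeds; "effort": joint torques, N m; "eef_pos": TCP position; "ee_rot": TCP orientation; "ft_force": force on the tool from outside, world axes, zero at the start; "torque": the same for the moment, N m; "finger_gap": opening from 0.0 (shut) to 1.0 (fully open); "grasp_force": force on a finger pad.
Only numpy, scipy, OpenCV 4.12 (cv2) and the standard library are available. Lean on these libraries where they do the work, as an engineer would, in place of code of your own. Each camera call takes 0.05 s, during which the arm holds its last target. There are 200 camera calls.

## Working session

There is one attempt and no reset: what is moved stays moved. The work goes in short steps, Python scripts to look and compute and a tool call to move; the robot and the scene stay as the last step left them, time stands still between calls to the robot, and variables do not carry over. Pictures are saved under pics/ and viewed, at most 10 in all, crops included, and the job is handed in when it is done.

Besides the shell and the picture viewer there is one more tool, called as a command line: name --pt "numbers of a row" for each row, then --argument value for the rest. servo_tool: Moves the arm, as the interface text tells. Its arguments: {"type":"object","properties":{"series":{"type":"array","items":{"type":"array","items":{"type":"number"}}},"jaw":{"type":"number"},"newtons":{"type":"number"}},"required":["series"]}

```bash
ls; mkdir -p pics; python3 - <<'E'
from station import bot
import cv2
for n in("side","top"):
    im=bot.read_camera(n); cv2.imwrite(f"pics/{n}0.png",im); print(n,bot.get_calibration(n))
print(bot.get_obs())
E
```

```text
pics
side {'fx': 398.7020355735136, 'fy': 398.7020355735136, 'cx': 284.0277481320618, 'cy': 208.63263221723588, 'origin': array([ 542.94462639, -942.6903725 ,  597.78447243]), 'attitude': array([ 0.86305554, -0.00427944,  0.01112542, -0.50496836])}
top {'fx': 459.1803973962252, 'fy': 459.1803973962252, 'cx': 275.220682007692, 'cy': 225.37406775057644, 'origin': array([ 397.18053482,  -23.75357474, 1063.74454525]), 'attitude': array([-0.69523531,  0.71202931, -0.06549462,  0.07329784])}
{'time': 0.1, 'joint_positions': array([-1.30342856e+00,  2.77100525e-01, -2.78199869e-02,  1.26799102e+00,
       -2.73074230e-05,  1.46740813e+00]), 'dq': array([ 6.46010079e-04, -5.96567467e-04,  2.46802966e-03,  3.06038846e-04,
       -1.52717100e-05,  6.77779799e-04]), 'effort': array([ 1.56185674e-04, -4.46707821e+01,  2.96128678e+01,  8.46770592e-03,
       -1.05056365e-04, -6.31275768e-06]), 'eef_pos': array([ 226.28561869, -581.96546975,  302.80836906]), 'ee_rot': array([ 9.82866099e-01,  1.84317967e-01, -1.00223296e-04, -1.05293120e-03]), 'ft_force': array([-0.18418247,  0.1616086 ,  0.07724272]), 'torque': array([ 2.11725043e-02, -5.87162871e-02, -7.71164441e-05]), 'grasp_force': 0.0, 'finger_gap': 0.9981383220579837}
```

View pics/top0.png

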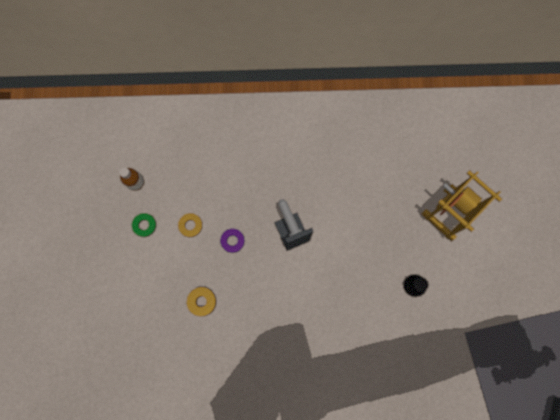

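View pics/side0.png

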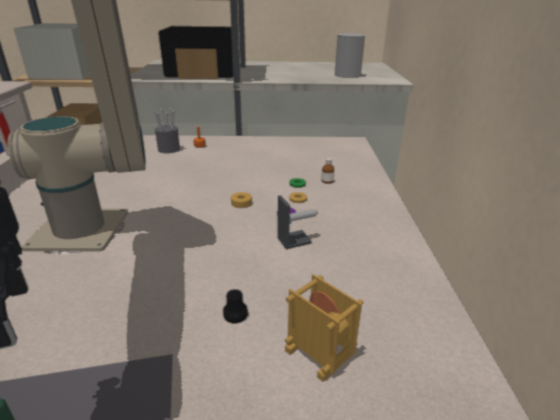

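Top view: the thick brass ring is at (201,301) and the thin brass ring at (190,225). Its look-alikes are green (144,225) and purple (232,240). The stand is at (293,235) with the arbor tip at (283,203), the oil bottle at (130,178), the loupe at (415,285) and the movement at (460,205). The side view agrees, with the stand at (290,225) and the arbor pointing to +x.

```bash
cat > h.py <<'E'
import numpy as np, cv2
from scipy.spatial.transform import Rotation as R
from station import bot
def cam(n):
    c=bot.get_calibration(n); return c,R.from_quat(c["attitude"]).as_matrix(),np.array(c["origin"])
def ray(n,px,z):
    c,M,o=cam(n); d=M@[(px[0]-c["cx"])/c["fx"],(px[1]-c["cy"])/c["fy"],1]
    return o+d*(z-o[2])/d[2]
def proj(n,P):
    c,M,o=cam(n); q=(np.asarray(P,float)-o)@M
    return np.array([c["fx"]*q[...,0]/q[...,2]+c["cx"],c["fy"]*q[...,1]/q[...,2]+c["cy"]]).T
def brass(im):
    h=cv2.cvtColor(im,cv2.COLOR_BGR2HSV); return cv2.inRange(h,(15,130,90),(30,255,255))
E
python3 - <<'E'
from h import *
im=cv2.imread("pics/top0.png"); m=brass(im)
cs,_=cv2.findContours(m,cv2.RETR_EXTERNAL,cv2.CHAIN_APPROX_NONE)
for c in cs:
    if cv2.contourArea(c)<150: continue
    (u,v),ax,a=cv2.fitEllipse(c)
    for z in(12,24): print(np.round([u,v,*ax]),z,ray("top",(u,v),z).round(1), 'diam',np.round(np.mean(ax)/459.2*(1063.7-z),1))
a=cv2.resize(im[190:260,120:320],None,fx=4,fy=4,interpolation=cv2.INTER_CUBIC)
s=cv2.imread("pics/side0.png");b=cv2.resize(s[165:255,225:345],None,fx=3.5,fy=3.5,interpolation=cv2.INTER_CUBIC)
o=np.zeros((a.shape[0]+b.shape[0],800,3),np.uint8);o[:280]=a;o[280:,:b.shape[1]]=b
cv2.imwrite("pics/crop1.png",o)
E
```

```text
[201. 301.  27.  28.] 12 [436.  157.7  12. ] diam 63.6
[201. 301.  27.  28.] 24 [435.6 155.7  24. ] diam 62.8
[190. 225.  22.  22.] 12 [613.3 185.6  12. ] diam 50.8
[190. 225.  22.  22.] 24 [610.8 183.2  24. ] diam 50.3
[470. 200.  44.  55.] 12 [ 655.1 -471.9   12. ] diam 114.2
[470. 200.  44.  55.] 24 [ 652.1 -466.8   24. ] diam 112.9
```

View pics/crop1.png

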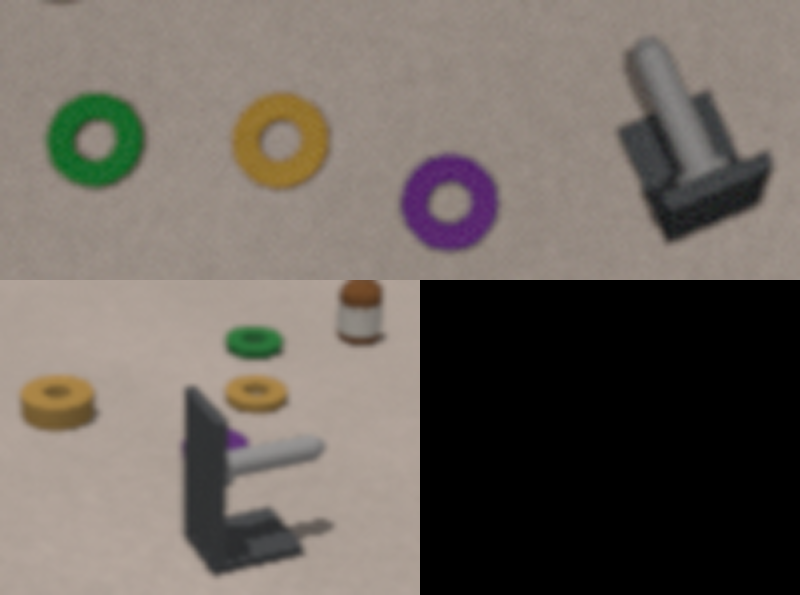

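```bash
python3 - <<'E'
from h import *
t=lambda u,v:(120+(u+.5)/4-.5,190+(v+.5)/4-.5)
A=ray("top",t(645,59),75);B=ray("top",t(701,165),75);T=ray("top",t(643,40),75)
C=ray("top",t(618,130),10);D=ray("top",t(712,93),10)
print(A,B,T,C,D,np.linalg.norm(C-D))
y1=np.arctan2(*(A-B)[[1,0]]);e=C-D;y2=np.arctan2(-e[0],e[1]);print("yaw",y1,y2)
for nm,yaw in(("arb",y1),("leg",y2)):
    x=np.array([np.cos(yaw),np.sin(yaw),0]);
    print(nm,"corner from tip",T-102*x,"from leg",(C+D)/2-75*x)
yaw=(y1+y2)/2;x=np.array([np.cos(yaw),np.sin(yaw),0]);yy=np.array([-x[1],x[0],0]);z=np.array([0,0,1])
c=((T-102*x)+((C+D)/2-75*x))/2;c[2]=0
pts=[(0,30,130),(0,-30,130),(0,30,0),(0,-30,0),(75,30,10),(75,-30,10),(102,0,75),(22,0,75)]
P=np.array([c+a*x+b*yy+d*z for a,b,d in pts])
for n,f in(("top",lambda p:((p[0]-119.5)*4,(p[1]-189.5)*4)),("side",lambda p:((p[0]-224.5)*3.5,(p[1]-164.5)*3.5+280))):
    for a,p in zip(pts,proj(n,P)): print(n,a,np.round(f(p)))
E
```

```text
[641.3457485  -28.62626037  75.        ] [580.87711988 -57.77309246  75.        ] [652.22234208 -27.78743648  75.        ] [615.01798226 -12.06675053  10.        ] [635.82135797 -67.80055174  10.        ] 59.48980617594959
yaw 0.4491569844073608 0.3572471074948044
arb corner from tip [560.33936864 -72.07647793  75.        ] from leg [557.85866023 -72.49912279  10.        ]
leg corner from tip [556.66231106 -63.45647727  75.        ] from leg [555.15494142 -66.16088701  10.        ]
top (0, 30, 130) [674. 214.]
top (0, -30, 130) [780. 166.]
top (0, 30, 0) [671. 249.]
top (0, -30, 0) [764. 207.]
top (75, 30, 10) [618. 131.]
top (75, -30, 10) [711.  90.]
top (102, 0, 75) [645.  42.]
top (22, 0, 75) [706. 171.]
side (0, 30, 130) [179. 388.]
side (0, -30, 130) [213. 425.]
side (0, 30, 0) [179. 537.]
side (0, -30, 0) [210. 579.]
side (75, 30, 10) [266. 506.]
side (75, -30, 10) [301. 545.]
side (102, 0, 75) [319. 445.]
side (22, 0, 75) [223. 466.]
```

The thin ring chosen is the yellow one at top pixel (190,225); green (144,225) and purple (232,240) are rejected. The stand's corner is about (558.5, -68, 0) with yaw about 0.405, and the projected corners match both views. Next I move above the arbor and try the light grip value.

servo_tool --pt "30 -19 0 0 0 0" --pt "65 -41 0 0 0 0" --pt "100 -63 0 0 0 -0.01" --pt "135 -85 0 0 0 -0.02" --pt "170 -107 0 0 0 -0.034" --pt "205 -129 0 0 0 -0.034" --pt "240 -150 0 0 0 -0.034" --pt "275 -172 0 0 0 -0.034" --pt "310 -194 0 0 0 -0.034" --pt "345 -216 0 0 0 -0.034" --newtons 4 --jaw 70

```text
time: 0.93
eef_pos: [470.3, -254.2, 303.6]
ee_rot: [0.98, 0.201, -0.0, -0.0]
ft_force: [1.4, -1.0, -0.1]
finger_gap: 0.7
grasp_force: 0.0
```

servo_tool --pt "35 -20 0 0 0 0" --pt "70 -41 0 0 0 0" --pt "105 -61 0 0 0 0" --pt "140 -81 20 0 0 0" --pt "175 -102 45 0 0 0" --pt "205 -119 70 0 0 0" --pt "225 -131 90 0 0 0" --pt "234 -136 104 0 0 0" --pt "234 -136 104 0 0 0" --pt "234 -136 104 0 0 0"

```text
time: 1.77
eef_pos: [630.2, -38.8, 198.5]
ee_rot: [0.979, 0.201, -0.002, -0.0]
ft_force: [0.8, -0.1, 0.4]
finger_gap: 0.699
grasp_force: 0.0
```

```bash
python3 - <<'E'
from h import *
t=bot.read_camera("top");s=bot.read_camera("side");o=bot.get_obs();print(o["eef_pos"],o["ee_rot"],o["joint_positions"])
a=cv2.resize(t[180:260,240:340],None,fx=4,fy=4,interpolation=cv2.INTER_CUBIC)
b=cv2.resize(s[155:255,240:340],None,fx=4,fy=3.2,interpolation=cv2.INTER_CUBIC)
cv2.imwrite("pics/c2.png",np.hstack([a,b]))
E
```

```text
[631.24829588 -40.16791003 201.00943951] [9.79707413e-01 2.00432190e-01 3.66795622e-04 4.33336919e-04] [-1.65507152e-01  3.56891147e-01 -1.41373919e-01  1.07153538e+00
 -5.45430404e-04  2.57248708e+00]
```

View pics/c2.png

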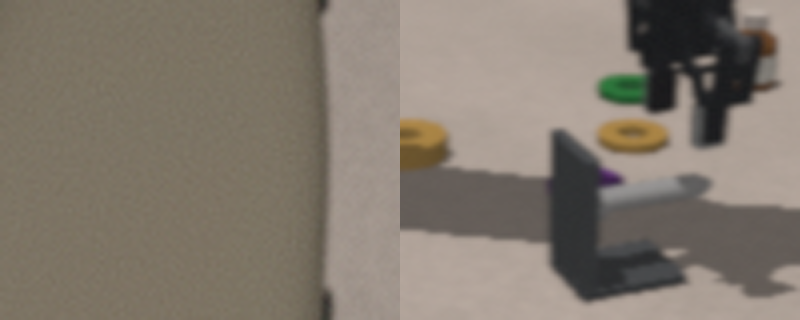

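The side crop shows the fingertips at (660,105) and (710,140), straddling the arbor end at (690,185). I'm clear to descend.

servo_tool --pt "1 -1 12 0 0 0" --pt "2 -2 24 0 0 0" --pt "2 -2 36 0 0 0" --pt "2 -2 48 0 0 0" --pt "2 -2 58 0 0 0" --pt "2 -2 66 0 0 0" --pt "2 -2 71 0 0 0" --pt "2 -2 71 0 0 0" --pt "2 -2 71 0 0 0" --pt "2 -2 71 0 0 0" --jaw 50

```text
time: 2.7
eef_pos: [632.9, -36.4, 129.4]
ee_rot: [0.98, 0.201, 0.001, 0.0]
ft_force: [0.6, 0.1, 0.4]
finger_gap: 0.5
grasp_force: 0.0
```

servo_tool --pt "0 0 0 0 0 0" --pt "0 0 0 0 0 0" --pt "0 0 0 0 0 0" --pt "0 0 0 0 0 0" --pt "0 0 0 0 0 0" --pt "0 0 0 0 0 0" --pt "0 0 0 0 0 0" --pt "0 0 0 0 0 0" --pt "0 0 0 0 0 0" --pt "0 0 0 0 0 0" --jaw 0 --newtons 4

```text
time: 3.53
eef_pos: [632.9, -36.2, 129.7]
ee_rot: [0.98, 0.201, 0.001, -0.0]
ft_force: [-0.3, 1.7, 5.7]
finger_gap: 0.23
grasp_force: 19.7
```

```bash
python3 - <<'E'
from h import *
t=bot.read_camera("top");s=bot.read_camera("side");o=bot.get_obs();print({k:np.round(v,3) for k,v in o.items()})
b=cv2.resize(s[155:255,240:340],None,fx=6,fy=6,interpolation=cv2.INTER_CUBIC)
cv2.imwrite("pics/c3.png",b)
E
```

```text
{'time': np.float64(3.633), 'joint_positions': array([-1.590e-01,  4.260e-01, -2.070e-01,  9.360e-01,  1.000e-03,
        2.577e+00]), 'dq': array([ 0.001,  0.   ,  0.002, -0.   , -0.001,  0.001]), 'effort': array([ -0.96 , -44.58 ,  23.528,  -0.298,  -0.436,  -0.094]), 'eef_pos': array([632.899, -36.242, 129.761]), 'ee_rot': array([ 0.98 ,  0.201,  0.001, -0.   ]), 'ft_force': array([-0.561,  2.133,  5.267]), 'torque': array([ 0.295,  0.067, -0.049]), 'grasp_force': np.float64(19.666), 'finger_gap': np.float64(0.226)}
```

View pics/c3.png

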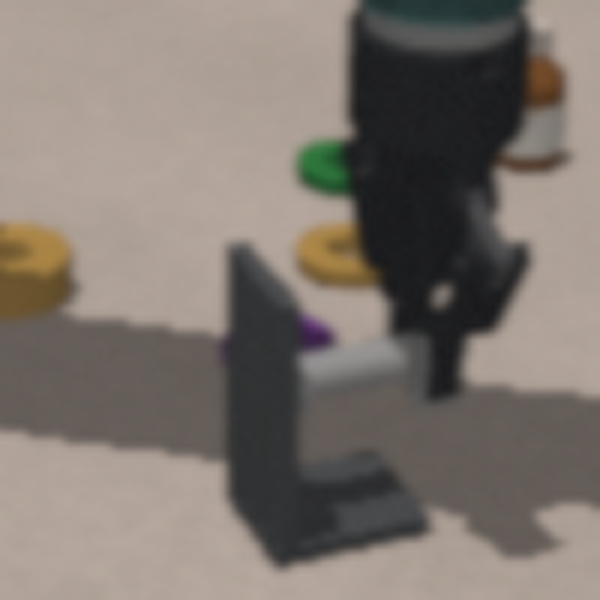

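The grip settled at 20 N with the pads on the arbor near its tip. I'll ease it by commanding the jaw just below the contact opening.

servo_tool --pt "0 0 0 0 0 0" --pt "0 0 0 0 0 0" --pt "0 0 0 0 0 0" --pt "0 0 0 0 0 0" --pt "0 0 0 0 0 0" --pt "0 0 0 0 0 0" --pt "0 0 0 0 0 0" --pt "0 0 0 0 0 0" --pt "0 0 0 0 0 0" --pt "0 0 0 0 0 0" --jaw 22

```text
time: 4.47
eef_pos: [632.9, -36.3, 129.7]
ee_rot: [0.98, 0.201, 0.001, -0.0]
ft_force: [-0.7, 2.0, 5.2]
finger_gap: 0.225
grasp_force: 19.7
```

Grip force bottoms out at 20 N, so the pads may not let the arbor turn freely. I'll regrip tilted back by 0.7 rad and then turn the tool along with the stand.

servo_tool --pt "0 0 0 0 0 0" --pt "0 0 0 0 0 0" --pt "6.5 0 0.4 0 -0.12 0" --pt "12.8 0 1.5 0 -0.24 0" --pt "19 0 3.5 0 -0.36 0" --pt "24.9 0 6.1 0 -0.48 0" --pt "30.5 0 9.4 0 -0.6 0" --pt "34.8 0 12.7 0 -0.7 0" --pt "34.8 0 12.7 0 -0.7 0" --pt "34.8 0 12.7 0 -0.7 0" --jaw 36

```text
time: 5.3
eef_pos: [663.9, -22.4, 112.3]
ee_rot: [0.919, 0.19, -0.338, 0.068]
ft_force: [0.6, 0.4, -0.0]
finger_gap: 0.357
grasp_force: 0.0
```

servo_tool --pt "0 0 0 0 0 0" --pt "0 0 0 0 0 0" --pt "0 0 0 0 0 0" --pt "0 0 0 0 0 0" --pt "0 0 0 0 0 0" --pt "0 0 0 0 0 0" --pt "0 0 0 0 0 0" --pt "0 0 0 0 0 0" --pt "0 0 0 0 0 0" --pt "0 0 0 0 0 0" --jaw 0 --newtons 20

```text
time: 6.13
eef_pos: [664.8, -22.6, 116.7]
ee_rot: [0.92, 0.189, -0.335, 0.069]
ft_force: [2.6, 0.6, -0.3]
finger_gap: 0.233
grasp_force: 20.0
```

```bash
python3 - <<'E'
from h import *
o=bot.get_obs();print({k:np.round(v,3) for k,v in o.items()})
r=R.from_quat(o["ee_rot"]);g=o["eef_pos"]+54*r.as_matrix()[:,2];print("grasp",g,"tool\n",r.as_matrix().round(3))
E
```

```text
{'time': np.float64(6.133), 'joint_positions': array([-0.04 ,  0.862,  0.365,  1.723, -0.281,  2.792]), 'dq': array([-0.001,  0.003,  0.004, -0.001,  0.   ,  0.001]), 'effort': array([-9.6800e-01, -6.4771e+01,  2.2294e+01,  4.7050e+00, -9.5800e-01,
       -3.4000e-02]), 'eef_pos': array([664.754, -22.589, 116.718]), 'ee_rot': array([ 0.92 ,  0.189, -0.335,  0.069]), 'ft_force': array([ 2.617,  0.613, -0.261]), 'torque': array([ 0.488, -0.955, -0.111]), 'grasp_force': np.float64(19.988), 'finger_gap': np.float64(0.233)}
grasp [632.82729379 -36.29323011  75.37895791] tool
 [[ 0.704  0.394 -0.591]
 [ 0.301 -0.919 -0.254]
 [-0.643  0.    -0.766]]
```

```bash
cat > arc.py <<'E'
from h import *
# in-plane (u,w); tool tilt a: x=(cos a,sin a), z=(sin a,-cos a), a=-0.7 at start
def tcp(th,a): 
    g=109.7*np.array([np.cos(.753+th),np.sin(.753+th)]); return g-54*np.array([np.sin(a),-np.cos(a)])
def rows(t0,t1,a0,a1):
    T=tcp(t0,a0);X=np.array([np.cos(a0),np.sin(a0)]);Z=np.array([np.sin(a0),-np.cos(a0)])
    for k in range(1,11):
        s=k/10; d=tcp(t0+(t1-t0)*s,a0+(a1-a0)*s)-T
        print([round(d@X,1),0,round(d@Z,1),0,round((a1-a0)*s,3),0],end=",")
    print()
D=np.pi/180
for t0,t1,a0,a1 in((0,28,-40,-12),(28,55,-12,15),(55,76,15,36),(76,90,36,45)): rows(t0*D,t1*D,a0*D,a1*D)
E
python3 arc.py
```

```text
[np.float64(-8.0), 0, np.float64(-0.4), 0, 0.049, 0],[np.float64(-16.0), 0, np.float64(-0.5), 0, 0.098, 0],[np.float64(-23.9), 0, np.float64(-0.2), 0, 0.147, 0],[np.float64(-31.9), 0, np.float64(0.6), 0, 0.195, 0],[np.float64(-39.8), 0, np.float64(1.7), 0, 0.244, 0],[np.float64(-47.6), 0, np.float64(3.2), 0, 0.293, 0],[np.float64(-55.4), 0, np.float64(5.0), 0, 0.342, 0],[np.float64(-63.1), 0, np.float64(7.3), 0, 0.391, 0],[np.float64(-70.6), 0, np.float64(9.9), 0, 0.44, 0],[np.float64(-78.0), 0, np.float64(12.9), 0, 0.489, 0],
[np.float64(-7.7), 0, np.float64(-0.4), 0, 0.047, 0],[np.float64(-15.4), 0, np.float64(-0.5), 0, 0.094, 0],[np.float64(-23.1), 0, np.float64(-0.2), 0, 0.141, 0],[np.float64(-30.8), 0, np.float64(0.4), 0, 0.188, 0],[np.float64(-38.4), 0, np.float64(1.4), 0, 0.236, 0],[np.float64(-46.0), 0, np.float64(2.8), 0, 0.283, 0],[np.float64(-53.5), 0, np.float64(4.5), 0, 0.33, 0],[np.float64(-60.9), 0, np.float64(6.6), 0, 0.377, 0],[np.float64(-68.2), 0, np.float64(9.0), 0, 0.424, 0],[np.float64(-75.4), 0, np.float64(11.8), 0, 0.471, 0],
[np.float64(-6.0), 0, np.float64(-
[... 332 characters left out ...]
7, 0],[np.float64(-47.6), 0, np.float64(3.2), 0, 0.293, 0],[np.float64(-53.5), 0, np.float64(4.5), 0, 0.33, 0],[np.float64(-59.3), 0, np.float64(6.1), 0, 0.367, 0],
[np.float64(-3.5), 0, np.float64(-0.3), 0, 0.016, 0],[np.float64(-7.0), 0, np.float64(-0.5), 0, 0.031, 0],[np.float64(-10.6), 0, np.float64(-0.6), 0, 0.047, 0],[np.float64(-14.1), 0, np.float64(-0.7), 0, 0.063, 0],[np.float64(-17.6), 0, np.float64(-0.6), 0, 0.079, 0],[np.float64(-21.1), 0, np.float64(-0.5), 0, 0.094, 0],[np.float64(-24.7), 0, np.float64(-0.3), 0, 0.11, 0],[np.float64(-28.2), 0, np.float64(-0.0), 0, 0.126, 0],[np.float64(-31.7), 0, np.float64(0.3), 0, 0.141, 0],[np.float64(-35.2), 0, np.float64(0.7), 0, 0.157, 0],
```

servo_tool --pt "-8 0 -0.4 0 0.049 0" --pt "-16 0 -0.5 0 0.098 0" --pt "-23.9 0 -0.2 0 0.147 0" --pt "-31.9 0 0.6 0 0.195 0" --pt "-39.8 0 1.7 0 0.244 0" --pt "-47.6 0 3.2 0 0.293 0" --pt "-55.4 0 5 0 0.342 0" --pt "-63.1 0 7.3 0 0.391 0" --pt "-70.6 0 9.9 0 0.44 0" --pt "-78 0 12.9 0 0.489 0"

```text
time: 6.97
eef_pos: [600.8, -49.7, 156.4]
ee_rot: [0.974, 0.2, -0.103, 0.021]
ft_force: [-0.2, 0.1, -4.3]
finger_gap: 0.223
grasp_force: 19.7
```

```bash
python3 - <<'E'
from h import *
s=bot.read_camera("side");o=bot.get_obs();print({k:np.round(o[k],3) for k in("eef_pos","ft_force","finger_gap","grasp_force","joint_positions")})
r=R.from_quat(o["ee_rot"]);g=o["eef_pos"]+54*r.as_matrix()[:,2];print("grasp",g,np.linalg.norm(g-[559.3,-67.8,0]))
print((proj("side",[[559.3+30*.394,-67.8-30*.919,0],[559.3-30*.394,-67.8+30*.919,0]])-[220,150])*5)
cv2.imwrite("pics/c4.png",cv2.resize(s[150:260,220:340],None,fx=5,fy=5,interpolation=cv2.INTER_CUBIC))
E
```

```text
{'eef_pos': array([598.384, -50.294, 157.204]), 'ft_force': array([-3.709, -1.112, -2.093]), 'finger_gap': np.float64(0.223), 'grasp_force': np.float64(19.989), 'joint_positions': array([-0.151,  0.446, -0.125,  1.18 , -0.11 ,  2.596])}
grasp [587.95640683 -54.70989345 104.40506926] 109.05484413283138
[[326.88452479 498.02887664]
 [281.04397866 438.94840706]]
```

View pics/c4.png

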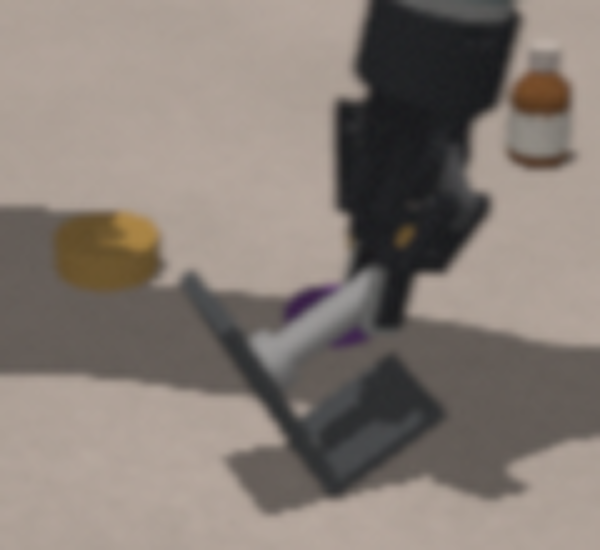

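The stand is tipped about 30°. Its near corner is at crop (333,492), where it was predicted, so the corner is still on the bench. Continuing.

servo_tool --pt "-7.7 0 -0.4 0 0.047 0" --pt "-15.4 0 -0.5 0 0.094 0" --pt "-23.1 0 -0.2 0 0.141 0" --pt "-30.8 0 0.4 0 0.188 0" --pt "-38.4 0 1.4 0 0.236 0" --pt "-46 0 2.8 0 0.283 0" --pt "-53.5 0 4.5 0 0.33 0" --pt "-60.9 0 6.6 0 0.377 0" --pt "-68.2 0 9 0 0.424 0" --pt "-75.4 0 11.8 0 0.471 0"

```text
time: 7.85
eef_pos: [530.3, -79.6, 160.3]
ee_rot: [0.972, 0.199, 0.126, -0.026]
ft_force: [-1.2, -0.5, -2.4]
finger_gap: 0.225
grasp_force: 20.1
```

servo_tool --pt "-6 0 -0.4 0 0.037 0" --pt "-12 0 -0.5 0 0.073 0" --pt "-18 0 -0.5 0 0.11 0" --pt "-23.9 0 -0.2 0 0.147 0" --pt "-29.9 0 0.3 0 0.183 0" --pt "-35.9 0 1.1 0 0.22 0" --pt "-41.8 0 2 0 0.257 0" --pt "-47.6 0 3.2 0 0.293 0" --pt "-53.5 0 4.5 0 0.33 0" --pt "-59.3 0 6.1 0 0.367 0"

```text
time: 8.68
eef_pos: [479.3, -101.4, 138.9]
ee_rot: [0.932, 0.191, 0.301, -0.062]
ft_force: [-0.4, -1.1, -2.2]
finger_gap: 0.224
grasp_force: 20.2
```

```bash
python3 - <<'E'
from h import *
s=bot.read_camera("side");o=bot.get_obs();print({k:np.round(o[k],3) for k in("eef_pos","ft_force","finger_gap","grasp_force","joint_positions")})
M=R.from_quat(o["ee_rot"]).as_matrix();g=o["eef_pos"]+54*M[:,2];print("grasp",g,np.linalg.norm(g-[559.3,-67.8,0]),"tilt",np.degrees(np.arctan2(np.hypot(*M[:2,2]),-M[2,2])))
print((proj("side",[[559.3+30*.394,-67.8-30*.919,0],[559.3-30*.394,-67.8+30*.919,0]])-[220,150])*5)
cv2.imwrite("pics/c5.png",cv2.resize(s[150:260,220:340],None,fx=5,fy=5,interpolation=cv2.INTER_CUBIC))
E
```

```text
{'eef_pos': array([ 477.825, -101.364,  137.768]), 'ft_force': array([-5.115, -1.972,  3.872]), 'finger_gap': np.float64(0.223), 'grasp_force': np.float64(21.076), 'joint_positions': array([-0.564,  0.042, -0.835,  0.308,  0.503,  2.276])}
grasp [506.80228145 -88.87578738  93.94613873] 109.66346815748639 tilt 35.755745507903356
[[326.88452479 498.02887664]
 [281.04397866 438.94840706]]
```

View pics/c5.png

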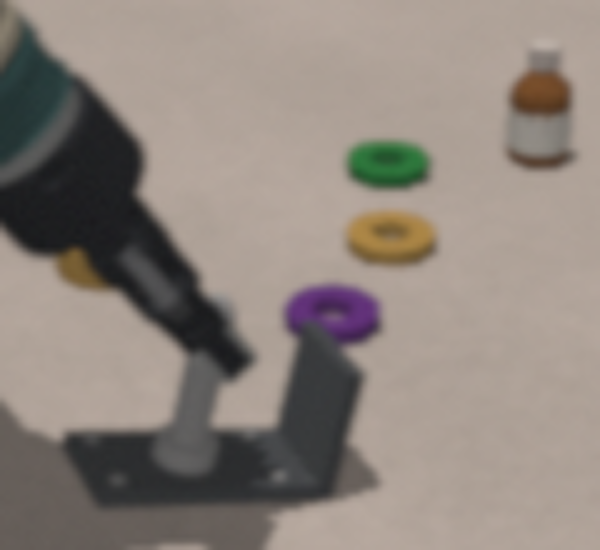

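It is at about 76°, with the near corner at crop (325,495) and unmoved. The last 14° is a slow straight translation.

servo_tool --pt "-3 0 -0.3 0 0 0" --pt "-6 0 -0.5 0 0 0" --pt "-9 0 -0.7 0 0 0" --pt "-12 0 -0.8 0 0 0" --pt "-15 0 -0.8 0 0 0" --pt "-18 0 -0.6 0 0 0" --pt "-20.5 0 -0.5 0 0 0" --pt "-23 0 -0.3 0 0 0" --pt "-25 0 -0.1 0 0 0" --pt "-26.7 0 0.1 0 0 0"

```text
time: 9.57
eef_pos: [460.6, -110.0, 123.9]
ee_rot: [0.932, 0.191, 0.302, -0.062]
ft_force: [-0.7, 0.4, 1.4]
finger_gap: 0.224
grasp_force: 21.5
```

```bash
python3 - <<'E'
from h import *
s=bot.read_camera("side");o=bot.get_obs();print({k:np.round(o[k],3) for k in("eef_pos","ft_force","finger_gap","grasp_force","joint_positions")})
M=R.from_quat(o["ee_rot"]).as_matrix();g=o["eef_pos"]+54*M[:,2];print("grasp",g,"tilt",np.degrees(np.arctan2(np.hypot(*M[:2,2]),-M[2,2])))
cv2.imwrite("pics/c6.png",cv2.resize(s[150:260,200:320],None,fx=5,fy=5,interpolation=cv2.INTER_CUBIC))
E
```

```text
{'eef_pos': array([ 460.37 , -110.064,  123.631]), 'ft_force': array([-2.182,  0.247,  0.933]), 'finger_gap': np.float64(0.225), 'grasp_force': np.float64(21.519), 'joint_positions': array([-0.61 ,  0.05 , -0.869,  0.286,  0.521,  2.226])}
grasp [489.47337954 -97.6027375   79.88470991] tilt 35.89306474095869
```

View pics/c6.png

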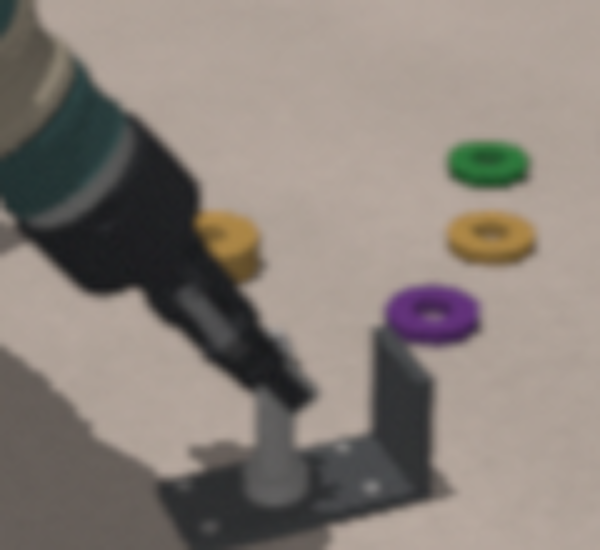

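The stand is upright with the arbor vertical at (489.5, -97.6). I'll press it lightly, release, and back straight out.

servo_tool --pt "-0.4 0 0.5 0 0 0" --pt "-0.9 0 1.2 0 0 0" --pt "-0.9 0 1.2 0 0 0" --pt "-0.9 0 1.2 0 0 0" --pt "-0.9 0 1.2 0 0 0" --pt "-0.9 0 1.2 0 0 0" --pt "-0.9 0 1.2 0 0 0" --pt "-0.9 0 1.2 0 0 0" --pt "-0.9 0 1.2 0 0 0" --pt "-0.9 0 1.2 0 0 0"

```text
time: 10.45
eef_pos: [461.2, -110.2, 123.5]
ee_rot: [0.932, 0.191, 0.303, -0.062]
ft_force: [-7.1, -0.1, 10.6]
finger_gap: 0.224
grasp_force: 22.5
```

servo_tool --pt "0 0 0 0 0 0" --pt "0 0 0 0 0 0" --pt "0 0 0 0 0 0" --pt "0 0 -5 0 0 0" --pt "0 0 -15 0 0 0" --pt "0 0 -30 0 0 0" --pt "0 0 -45 0 0 0" --pt "0 0 -60 0 0 0" --pt "0 0 -75 0 0 0" --pt "0 0 -85 0 0 0" --jaw 45

```text
time: 11.28
eef_pos: [414.5, -130.0, 192.5]
ee_rot: [0.932, 0.191, 0.302, -0.061]
ft_force: [0.6, 0.2, -0.1]
finger_gap: 0.452
grasp_force: 0.0
```

```bash
python3 - <<'E'
from h import *
s=bot.read_camera("side");o=bot.get_obs();print({k:np.round(o[k],3) for k in("time","eef_pos","ft_force","finger_gap","grasp_force","joint_positions")})
print("mid tip seen 311,194.5 ; z->px")
for z in(125,130,135,140,145): print(z,proj("side",[631.2,-39.3,z]).round(1))
x=np.array([.919,.394,0]);y=np.array([-.394,.919,0]);g=np.array([489.5,-97.6,0])
print("arbor tip/seat px",proj("side",[g+[0,0,102],g+[0,0,22]]).round(1))
# grey arbor columns
m=brass(s);cs,_=cv2.findContours(m,cv2.RETR_EXTERNAL,cv2.CHAIN_APPROX_NONE)
for c in cs:
    if cv2.contourArea(c)>60: print(cv2.boundingRect(c))
cv2.imwrite("pics/c7.png",cv2.resize(s[150:260,200:320],None,fx=5,fy=5,interpolation=cv2.INTER_CUBIC))
E
```

```text
{'time': np.float64(11.333), 'eef_pos': array([ 414.844, -130.633,  193.631]), 'ft_force': array([ 0.459, -0.02 ,  0.08 ]), 'finger_gap': np.float64(0.452), 'grasp_force': np.float64(0.0), 'joint_positions': array([-0.734, -0.133, -0.834,  0.572,  0.562,  2.089])}
mid tip seen 311,194.5 ; z->px
125 [309.2 196.9]
130 [309.3 195.1]
135 [309.3 193.4]
140 [309.4 191.6]
145 [309.5 189.9]
arbor tip/seat px [[252.8 215.9]
 [253.6 243. ]]
(286, 276, 76, 104)
(290, 193, 16, 9)
(234, 193, 17, 14)
```

View pics/c7.png

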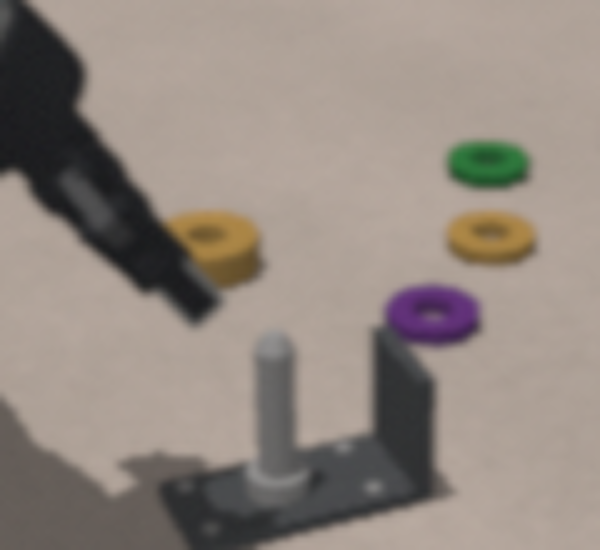

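The stand is upright and flat. The arbor tip is at crop (274,335), about 2 px right of prediction, which matches the side camera's bias measured on the fingertips. Next I plan the thick-ring pick. The tool leans 0.7 rad so that the gripper body stays clear of the arbor when seating.

```bash
cat > go.py <<'E'
from h import *
def ori(psi,a):
    h=np.array([np.cos(psi),np.sin(psi),0]);D=np.array([h,[np.sin(psi),-np.cos(psi),0],[0,0,-1]]).T
    return R.from_matrix(D)*R.from_euler("y",a)
def tipto(xyz,psi,a,T=65): return np.array(xyz)-T*ori(psi,a).as_matrix()[:,2]
def delta(p,psi,a,p0=None,r0=None):
    o=bot.get_obs(); p0=o["eef_pos"] if p0 is None else p0; r0=R.from_quat(o["ee_rot"]) if r0 is None else r0
    print("TCP target",np.round(p,1),"from",np.round(p0,1)); print("shift",r0.inv().apply(p-p0).round(1),"turn",(r0.inv()*ori(psi,a)).as_rotvec().round(3))
E
python3 - <<'E'
from go import *
im=cv2.imread("pics/side0.png");cs,_=cv2.findContours(brass(im),cv2.RETR_EXTERNAL,cv2.CHAIN_APPROX_NONE)
for c in cs:
    if 60<cv2.contourArea(c)<500: b=cv2.boundingRect(c);print(b,"mid",b[0]+b[2]/2-.5,b[1]+b[3]/2-.5)
print(proj("side",[436,157.7,12]),proj("side",[614.5,186.9,6]))
im=cv2.imread("pics/top0.png");cs,_=cv2.findContours(brass(im),cv2.RETR_EXTERNAL,cv2.CHAIN_APPROX_NONE)
for c in cs:
    if 150<cv2.contourArea(c)<900: e=cv2.fitEllipse(c);print(e[0],ray("top",e[0],12),ray("top",e[0],6))
delta(tipto([436,157.7,69],1.976,.7),1.976,.7)
E
```

```text
(290, 193, 16, 9) mid 297.5 197.0
(232, 193, 19, 14) mid 241.0 199.5
[240.37934856 199.35490224] [297.05499725 196.97030896]
(200.95452880859375, 301.144775390625) [436.00275463 157.73337181  12.        ] [436.22422792 158.76871988   6.        ]
(189.7581329345703, 224.77342224121094) [613.27225603 185.61166546  12.        ] [614.50501767 186.80605381   6.        ]
TCP target [452.5 119.2 118.7] from [ 414.8 -130.6  193.6]
shift [  63.8 -215.2  138.2] turn [ 0.971  0.059 -1.237]
```

servo_tool --pt "5 -10 4 0.073 0.004 -0.093" --pt "16 -32 12 0.146 0.009 -0.186" --pt "29 -58 21 0.218 0.013 -0.278" --pt "42 -84 31 0.291 0.018 -0.371" --pt "56 -111 41 0.364 0.022 -0.464" --pt "70 -139 51 0.437 0.026 -0.557" --pt "83 -165 60 0.51 0.031 -0.65" --pt "95 -190 69 0.582 0.035 -0.742" --pt "104 -207 75.5 0.655 0.04 -0.835" --pt "107.7 -214.7 78.3 0.728 0.044 -0.928" --jaw 100

```text
time: 12.17
eef_pos: [452.3, 122.5, 190.8]
ee_rot: [0.66, 0.672, 0.231, -0.244]
ft_force: [-0.2, -0.0, 0.2]
finger_gap: 1.002
grasp_force: 0.0
```

```bash
python3 - <<'E'
from go import *
print(bot.get_obs()["joint_positions"].round(2));delta(tipto([435,157.5,40],1.976,.7),1.976,.7)
E
```

```text
[-0.18  0.17 -0.55  1.03  0.67  1.32]
TCP target [451.5 119.   89.7] from [452.3 122.5 190.8]
shift [-66.7   0.3  76.1] turn [ 0.236  0.012 -0.302]
```

servo_tool --pt "-5 0 5 0.04 0.002 -0.05" --pt "-15 0 17 0.08 0.004 -0.1" --pt "-26 0 30 0.12 0.006 -0.15" --pt "-37 0 42 0.16 0.008 -0.2" --pt "-48 0 54 0.2 0.01 -0.25" --pt "-57 0 65 0.236 0.012 -0.302" --pt "-63 0 72 0.236 0.012 -0.302" --pt "-66.7 0 76 0.236 0.012 -0.302" --pt "-66.7 0 76 0.236 0.012 -0.302" --pt "-66.7 0 76 0.236 0.012 -0.302"

```text
time: 13.0
eef_pos: [451.2, 116.7, 90.2]
ee_rot: [0.521, 0.782, 0.19, -0.286]
ft_force: [0.0, -0.0, 0.2]
finger_gap: 0.998
grasp_force: 0.0
```

```bash
python3 - <<'E'
from go import *
s=bot.read_camera("side");t=bot.read_camera("top");o=bot.get_obs();M=R.from_quat(o["ee_rot"]).as_matrix()
tip=o["eef_pos"]+65*M[:,2];print(o["eef_pos"],M.round(3),"tip",tip,"px side",(proj("side",tip)-[200,150])*5)
delta(tipto([435,157.5,9],1.976,.7),1.976,.7)
a=cv2.resize(s[150:260,200:280],None,fx=5,fy=5,interpolation=cv2.INTER_CUBIC);b=cv2.resize(t[250:350,150:230],None,fx=5,fy=5.5,interpolation=cv2.INTER_CUBIC)
cv2.imwrite("pics/c8.png",np.hstack([a,b]))
E
```

```text
[451.68667776 116.58800426  90.75335431] [[-0.295  0.923 -0.248]
 [ 0.706  0.385  0.594]
 [ 0.644  0.    -0.765]] tip [435.5646184  155.19868939  41.01107657] px side [199.04992295 207.05513838]
TCP target [451.5 119.   58.7] from [451.7 116.6  90.8]
shift [-18.9   0.8  26. ] turn [ 0.006  0.001 -0.007]
```

View pics/c8.png

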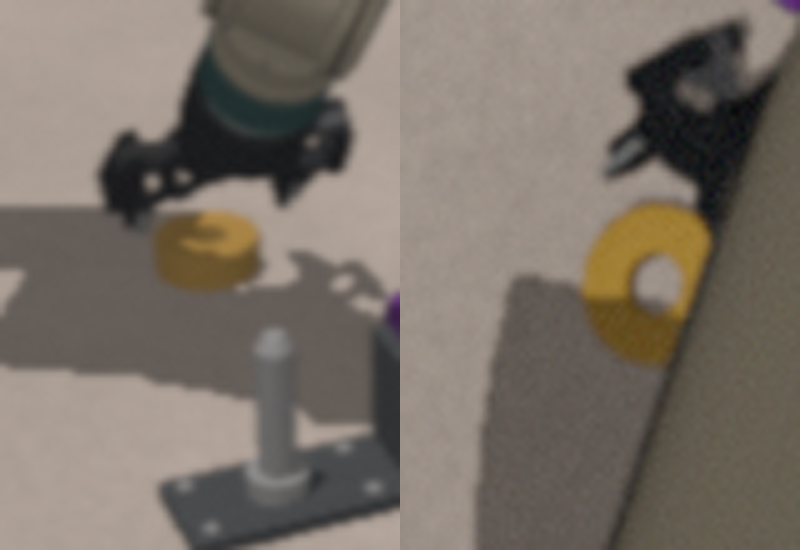

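The side crop puts the fingertips at (140,228) and (287,202) astride the thick ring centred at (207,250); the ring sits about 4 mm towards -x of the finger midpoint. In the top crop the ring centre is at (655,285). I correct by a couple of mm and descend, watching the force. The picture allowance is used up, so the rest is measured numerically.

servo_tool --pt "-2 -0.5 3 0 0 0" --pt "-4 -1 6 0 0 0" --pt "-6 -1 9 0 0 0" --pt "-8 -1 12 0 0 0" --pt "-10 -1 15 0 0 0" --pt "-12 -1 17.5 0 0 0" --pt "-14 -1 20 0 0 0" --pt "-15 -1 22 0 0 0" --pt "-16 -1 23 0 0 0" --pt "-16 -1 23 0 0 0"

```text
time: 13.93
eef_pos: [449.4, 118.7, 61.8]
ee_rot: [0.521, 0.782, 0.189, -0.286]
ft_force: [0.5, 0.2, 0.8]
finger_gap: 1.003
grasp_force: 0.0
```

servo_tool --pt "-0.6 0 0.7 0 0 0" --pt "-1.2 0 1.5 0 0 0" --pt "-1.9 0 2.3 0 0 0" --pt "-1.9 0 2.3 0 0 0" --pt "-1.9 0 2.3 0 0 0" --pt "-1.9 0 2.3 0 0 0" --pt "-1.9 0 2.3 0 0 0" --pt "-1.9 0 2.3 0 0 0" --pt "-1.9 0 2.3 0 0 0" --pt "-1.9 0 2.3 0 0 0"

```text
time: 14.77
eef_pos: [449.6, 118.7, 59.2]
ee_rot: [0.521, 0.782, 0.19, -0.286]
ft_force: [-0.5, -0.8, -0.2]
finger_gap: 0.997
grasp_force: 0.0
```

servo_tool --pt "0 0 0 0 0 0" --pt "0 0 0 0 0 0" --pt "0 0 0 0 0 0" --pt "0 0 0 0 0 0" --pt "0 0 0 0 0 0" --pt "0 0 0 0 0 0" --pt "0 0 0 0 0 0" --pt "0 0 0 0 0 0" --pt "0 0 0 0 0 0" --pt "0 0 0 0 0 0" --jaw 0 --newtons 60

```text
time: 15.6
eef_pos: [450.4, 118.5, 60.0]
ee_rot: [0.521, 0.782, 0.19, -0.285]
ft_force: [0.8, -2.9, 5.6]
finger_gap: 0.75
grasp_force: 64.7
```

```bash
python3 - <<'E'
from go import *
s=bot.read_camera("side");t=bot.read_camera("top");cv2.imwrite("pics/s9.png",s);cv2.imwrite("pics/t9.png",t)
o=bot.get_obs();print({k:np.round(o[k],3) for k in("time","eef_pos","ft_force","torque","finger_gap","grasp_force")})
for n,im in(("s",s),("t",t)):
    cs,_=cv2.findContours(brass(im),cv2.RETR_EXTERNAL,cv2.CHAIN_APPROX_NONE)
    print(n,[(cv2.boundingRect(c),cv2.contourArea(c)) for c in cs if cv2.contourArea(c)>60])
E
```

```text
{'time': np.float64(15.7), 'eef_pos': array([450.38 , 118.51 ,  60.017]), 'ft_force': array([ 0.386, -3.116,  5.215]), 'torque': array([-0.306, -0.123,  0.106]), 'finger_gap': np.float64(0.746), 'grasp_force': np.float64(64.667)}
s [((286, 276, 76, 104), 4836.5), ((234, 195, 18, 12), 127.5), ((290, 193, 16, 9), 97.5)]
t [((187, 287, 26, 29), 356.0), ((430, 215, 20, 19), 90.0), ((179, 214, 23, 23), 382.5), ((439, 171, 62, 60), 1454.5)]
```

servo_tool --pt "2 0 -2.4 0 0 0" --pt "6 0 -7.2 0 0 0" --pt "12 0 -14.4 0 0 0" --pt "20 0 -24 0 0 0" --pt "30 0 -36 0 0 0" --pt "40 0 -48 0 0 0" --pt "50 0 -60 0 0 0" --pt "58 0 -69 0 0 0" --pt "63 0 -75 0 0 0" --pt "64 0 -76.5 0 0 0"

```text
time: 16.53
eef_pos: [450.2, 118.4, 160.2]
ee_rot: [0.52, 0.782, 0.19, -0.285]
ft_force: [-0.4, -0.3, -6.6]
finger_gap: 0.744
grasp_force: 67.1
```

```bash
python3 - <<'E'
from go import *
s=bot.read_camera("side");t=bot.read_camera("top");cv2.imwrite("pics/s10.png",s);cv2.imwrite("pics/t10.png",t)
o=bot.get_obs();M=R.from_quat(o["ee_rot"]).as_matrix();print({k:np.round(o[k],3) for k in("time","eef_pos","ft_force","finger_gap","grasp_force")})
tip=o["eef_pos"]+65*M[:,2];print("tip",tip.round(1))
for n,im in(("side",s),("top",t)):
    cs,_=cv2.findContours(brass(im),cv2.RETR_EXTERNAL,cv2.CHAIN_APPROX_NONE)
    for c in cs:
        a=cv2.contourArea(c)
        if a>60:
            print(n,cv2.boundingRect(c),a)
    print(proj(n,tip+[0,0,3]))
# arbor in top: grey blob near seat
print("seat/tip px top",proj("top",[[489.5,-97.6,22],[489.5,-97.6,102]]).round(1))
E
```

```text
{'time': np.float64(16.633), 'eef_pos': array([449.765, 118.3  , 158.917]), 'ft_force': array([-1.182, -0.071, -7.642]), 'finger_gap': np.float64(0.746), 'grasp_force': np.float64(67.11)}
tip [433.6 156.9 109.2]
side (286, 276, 76, 104) 4831.5
side (290, 193, 16, 9) 97.5
side (232, 163, 19, 14) 165.0
[238.25041819 169.93626643]
top (177, 284, 30, 32) 699.5
top (430, 215, 20, 19) 89.0
top (179, 214, 23, 23) 383.5
top (439, 171, 62, 60) 1453.5
[192.97319418 300.70375513]
seat/tip px top [[313.1 274.4]
 [315.6 271. ]]
```

```bash
python3 - <<'E'
from go import *
s=cv2.imread("pics/s10.png");t=cv2.imread("pics/t10.png")
print("ring top cam",ray("top",(191.5,299.5),111), "thin check", ray("top",(190,225),6))
g=cv2.cvtColor(s,cv2.COLOR_BGR2GRAY)
for v in (219,223,227,231,235): print(v,g[v,244:266])
tg=cv2.cvtColor(t,cv2.COLOR_BGR2GRAY)
for v in range(262,284,3): print(v,tg[v,296:332])
E
```

```text
ring top cam [436.13411794 160.14584095 111.        ] thin check [613.94599423 186.22753593   6.        ]
219 [ 94  96  96  96  95  98 107 123 133 137 138 133 125 115 103  96  96  96
  96  95  95  95]
223 [ 95  94  96  94  95  96  96  99 101 102 100  96  92  89  87  90  95  95
  96  96  95  95]
227 [112 112 111 105  99  98  97  99 100 102 100  97  93  88  88  91  95  95
  94  96  96  96]
231 [164 164 164 163 165 162 147 122 106 102 100  97  94  93 110 139 158 161
 162 158 140 118]
235 [166 165 165 165 166 164 153 129 108 102 101  97  94  92 104 136 159 164
 164 164 163 163]
262 [101 100 100  96  94  87  88  82  75  73  67  71  73  72  70  74  75  75
  75  71  71  71  70  70  74  94 126 146 149 149 144 148 149 151 150 150]
265 [ 97 100 100  95  95  91  89  83  79  65  51  42  41  41  40  46  55  71
  75  80  77  74  74  75  69  67  82 109 137 146 149 149 149 147 147 146]
268 [102  99  98  98  96  94  90  82  74  66  50  45  52  69  76  80  86  97
 110 122 129 125 121 103  86  72  69  75  96 126 146 147 151 149 147 149]
271 [100 102  98 100  97  91  95  84  80  77  74  80  84  79  74  83  93 107
 118 136 143 139 132 118 103  89  73  69  71  85 113 137 146 148 147 146]
274 [104 101  99 100  98  92  94  88  81  83  99 121 121 105  70  68  81  92
 103 111 110 109 118 127 123  99  78  71  72  70  75  98 122 140 148 148]
277 [103 101  99 101  98  93  95  88  80  77  81 106 128 138 128 116  98  91
  91  98 111 124 134 133 109  86  75  71  74  72  70  73  90 113 134 143]
280 [105 101  99 103 100  96  92  89  81  77  70  73  78  92 107 122 129 130
 134 132 126 111  94  79  69  72  72  74  71  72  71  72  74  81  97 124]
283 [100 103 103 101  98  94  96  92  83  81  75  74  72  75  69  72  71  72
  69  71  73  70  75  74  74  76  72  73  75  72  73  75  72  71  72  88]
```

servo_tool --pt "-4 -2 -10 0 0 0" --pt "-20 -6 -27 0 0 0" --pt "-43 -12 -48 0 0 0" --pt "-68 -19 -72 0 0 0" --pt "-94 -26 -97 0 0 0" --pt "-120 -33 -122 0 0 0" --pt "-145 -40 -147 0 0 0" --pt "-165 -45 -168 0 0 0" --pt "-177 -48 -180 0 0 0" --pt "-180.5 -48.8 -184.6 0 0 0"

```text
time: 17.47
eef_pos: [505.2, -141.4, 182.8]
ee_rot: [0.522, 0.781, 0.19, -0.284]
ft_force: [0.1, 1.2, -6.8]
finger_gap: 0.742
grasp_force: 68.5
```

servo_tool --pt "0 0 0 0 0 0" --pt "0 0 0 0 0 0" --pt "0 0 0 0 0 0" --pt "0 0 0 0 0 0" --pt "0 0 0 0 0 0" --pt "0 0 0 0 0 0" --pt "0 0 0 0 0 0" --pt "0 0 0 0 0 0" --pt "0 0 0 0 0 0" --pt "0 0 0 0 0 0"

```text
time: 18.3
eef_pos: [504.0, -137.4, 184.0]
ee_rot: [0.521, 0.782, 0.19, -0.286]
ft_force: [0.9, -0.1, -5.8]
finger_gap: 0.749
grasp_force: 68.5
```

```bash
cat > ringm.py <<'E'
from go import *
def look(tag,T=65):
    s=bot.read_camera("side");t=bot.read_camera("top");cv2.imwrite(f"pics/s{tag}.png",s);cv2.imwrite(f"pics/t{tag}.png",t)
    o=bot.get_obs();M=R.from_quat(o["ee_rot"]).as_matrix();tip=o["eef_pos"]+T*M[:,2]
    print({k:np.round(o[k],2) for k in("time","eef_pos","ft_force","finger_gap")},"tip",tip.round(1))
    for n,im in(("side",s),("top",t)):
        cs,hi=cv2.findContours(brass(im),cv2.RETR_CCOMP,cv2.CHAIN_APPROX_NONE)
        for c,h in zip(cs,hi[0]):
            a=cv2.contourArea(c)
            if a>15 and cv2.boundingRect(c)[0]<425 and not (n=="side" and cv2.boundingRect(c)[1]>265):
                m=cv2.moments(c);print(n,"HOLE" if h[3]>=0 else "out",cv2.boundingRect(c),a,np.round([m["m10"]/m["m00"],m["m01"]/m["m00"]],2))
    return s,t,tip
E
python3 - <<'E'
from ringm import *
s,t,tip=look(11)
print("side px of tip+3",proj("side",tip+[0,0,3]),"top",proj("top",tip+[0,0,3]))
E
```

```text
{'time': np.float64(18.4), 'eef_pos': array([ 504.03, -137.51,  183.92]), 'ft_force': array([ 0.51, -0.36, -6.51]), 'finger_gap': np.float64(0.75)} tip [487.8 -98.9 134.2]
side out (243, 199, 23, 16) 208.5 [255.28 207.07]
side out (290, 193, 16, 9) 97.5 [297.72 197.13]
top out (302, 254, 32, 32) 762.5 [317.67 269.56]
top HOLE (311, 263, 14, 14) 136.0 [317.67 269.53]
top out (179, 214, 23, 23) 380.5 [189.84 224.76]
top HOLE (184, 219, 13, 13) 113.0 [189.76 224.72]
top out (123, 172, 14, 13) 54.0 [130.4  179.06]
side px of tip+3 [251.75877183 203.59017549] top [317.59087424 270.07586017]
```

The ring hole is centred within about 1 mm of the arbor axis: top pixel (317.7,269.5) against (317.1,269.2), and side 254.0 against 254.2. I nudge it and lower 50 mm, checking the force.

servo_tool --pt "0 0.8 0.8 0 0 0" --pt "-2 0.8 3.5 0 0 0" --pt "-5 0.8 7 0 0 0" --pt "-8 0.8 10.5 0 0 0" --pt "-11.5 0.8 14.5 0 0 0" --pt "-15 0.8 19 0 0 0" --pt "-19 0.8 23.5 0 0 0" --pt "-23 0.8 28 0 0 0" --pt "-27.5 0.8 33.5 0 0 0" --pt "-32 0.8 38.8 0 0 0"

```text
time: 19.23
eef_pos: [504.8, -136.8, 132.9]
ee_rot: [0.521, 0.782, 0.19, -0.285]
ft_force: [1.0, -0.4, -6.2]
finger_gap: 0.743
grasp_force: 68.6
```

servo_tool --pt "-2 0 2.4 0 0 0" --pt "-5 0 6 0 0 0" --pt "-8 0 9.5 0 0 0" --pt "-11.5 0 13.7 0 0 0" --pt "-15 0 17.8 0 0 0" --pt "-18.5 0 22 0 0 0" --pt "-22 0 26.1 0 0 0" --pt "-25 0 29.7 0 0 0" --pt "-27.5 0 32.7 0 0 0" --pt "-29 0 34.4 0 0 0"

```text
time: 20.07
eef_pos: [504.8, -136.8, 88.2]
ee_rot: [0.521, 0.782, 0.19, -0.285]
ft_force: [2.5, 0.8, -5.0]
finger_gap: 0.75
grasp_force: 68.8
```

servo_tool --pt "-0.6 0 0.7 0 0 0" --pt "-1.2 0 1.4 0 0 0" --pt "-1.8 0 2.1 0 0 0" --pt "-2.2 0 2.6 0 0 0" --pt "-2.5 0 3 0 0 0" --pt "-2.8 0 3.3 0 0 0" --pt "-3.1 0 3.7 0 0 0" --pt "-3.1 0 3.7 0 0 0" --pt "-3.1 0 3.7 0 0 0" --pt "-3.1 0 3.7 0 0 0"

```text
time: 20.9
eef_pos: [504.6, -136.8, 83.8]
ee_rot: [0.521, 0.782, 0.19, -0.286]
ft_force: [3.2, -0.6, -4.3]
finger_gap: 0.743
grasp_force: 68.8
```

servo_tool --pt "-0.3 0 0.4 0 0 0" --pt "-0.6 0 0.8 0 0 0" --pt "-1 0 1.2 0 0 0" --pt "-1.3 0 1.5 0 0 0" --pt "-1.3 0 1.5 0 0 0" --pt "-1.3 0 1.5 0 0 0" --pt "-1.3 0 1.5 0 0 0" --pt "-1.3 0 1.5 0 0 0" --pt "-1.3 0 1.5 0 0 0" --pt "-1.3 0 1.5 0 0 0"

```text
time: 21.73
eef_pos: [504.6, -136.8, 82.1]
ee_rot: [0.521, 0.782, 0.19, -0.286]
ft_force: [3.1, -0.5, -0.2]
finger_gap: 0.743
grasp_force: 69.3
```

servo_tool --pt "-0.3 0 0.4 0 0 0" --pt "-0.6 0 0.8 0 0 0" --pt "-0.6 0 0.8 0 0 0" --pt "-0.6 0 0.8 0 0 0" --pt "-0.6 0 0.8 0 0 0" --pt "-0.6 0 0.8 0 0 0" --pt "-0.6 0 0.8 0 0 0" --pt "-0.6 0 0.8 0 0 0" --pt "-0.6 0 0.8 0 0 0" --pt "-0.6 0 0.8 0 0 0"

```text
time: 22.57
eef_pos: [504.6, -136.8, 82.0]
ee_rot: [0.521, 0.782, 0.19, -0.286]
ft_force: [2.2, -2.0, 6.9]
finger_gap: 0.747
grasp_force: 69.7
```

servo_tool --pt "0 0 0 0 0 0" --pt "0 0 0 0 0 0" --pt "0 0 0 0 0 0" --pt "0 0 -3 0 0 0" --pt "0 0 -12 0 0 0" --pt "0 0 -27 0 0 0" --pt "0 0 -47 0 0 0" --pt "0 0 -70 0 0 0" --pt "0 0 -92 0 0 0" --pt "0 0 -105 0 0 0" --jaw 90

```text
time: 23.4
eef_pos: [532.5, -201.0, 163.6]
ee_rot: [0.521, 0.782, 0.19, -0.283]
ft_force: [0.3, -0.0, 0.7]
finger_gap: 0.905
grasp_force: 0.0
```

```bash
python3 - <<'E'
from ringm import *
s,t,tip=look(12)
P=[489.5,-97.6]
print("pred mid-ring seated side",proj("side",[*P,34]),"top",proj("top",[[*P,34],[*P,46]]))
psi=1.976
delta(tipto([614,186.5,60],psi,0,65),psi,0)
E
```

```text
{'time': np.float64(23.5), 'eef_pos': array([ 532.9 , -201.34,  163.38]), 'ft_force': array([0.64, 0.37, 0.26]), 'finger_gap': np.float64(0.9)} tip [ 517.  -162.9  113.4]
side out (243, 231, 24, 20) 261.0 [254.15 242.09]
top out (300, 259, 29, 30) 628.5 [314.08 273.49]
top HOLE (308, 264, 15, 17) 160.5 [315.02 272.09]
top out (179, 214, 23, 23) 379.5 [189.75 224.74]
top HOLE (184, 219, 13, 13) 113.0 [189.76 224.72]
top out (123, 172, 15, 13) 43.0 [130.97 179.19]
pred mid-ring seated side [253.45374095 239.05987942] top [[313.41556714 273.94151357]
 [313.78596244 273.4452334 ]]
TCP target [614.  186.5 125. ] from [ 532.9 -201.3  163.4]
shift [226.1 223.9 239.2] turn [ 0.007 -0.695 -0.009]
```

The thick ring is seated: its side mid (254.5,240.5) agrees with the bias-corrected prediction (255.1,240.1). On to the thin ring with the tool vertical.

servo_tool --pt "13 0 -15 0 0 0" --pt "26 0 -30 0 0 0" --pt "43 14.5 -17.6 0 -0.087 0" --pt "60 29 -5 0 -0.174 0" --pt "77 43.5 7 0 -0.261 0" --pt "94.5 58 19.5 0 -0.348 0" --pt "112 72.5 32 0 -0.435 0" --pt "129 87 44 0 -0.522 0" --pt "146 101.5 57 0 -0.609 0" --pt "163 116 69 0 -0.695 0" --jaw 90

```text
time: 24.33
eef_pos: [571.7, 3.6, 213.2]
ee_rot: [0.554, 0.833, 0.0, -0.001]
ft_force: [-0.5, 0.5, -0.5]
finger_gap: 0.9
grasp_force: 0.0
```

```bash
python3 - <<'E'
from go import *
delta(np.array([614.2,186.6,100]),1.976,0)
E
```

```text
TCP target [614.2 186.6 100. ] from [571.7   3.6 213.2]
shift [152.3 109.9 113.4] turn [ 0.    -0.002 -0.009]
```

servo_tool --pt "12 9 3 0 0 0" --pt "30 22 12 0 0 0" --pt "50 36 28 0 0 0" --pt "70 50 45 0 0 0" --pt "92 66 62 0 0 0" --pt "112 81 80 0 0 0" --pt "130 94 95 0 0 0" --pt "144 104 106 0 0 -0.009" --pt "152 110 113 0 0 -0.009" --pt "152 110 113 0 0 -0.009" --jaw 95

```text
time: 25.17
eef_pos: [613.3, 186.6, 98.4]
ee_rot: [0.549, 0.836, -0.0, -0.004]
ft_force: [-0.3, -0.7, 0.4]
finger_gap: 0.95
grasp_force: 0.0
```

servo_tool --pt "0 0 4 0 0 0" --pt "0 0 9 0 0 0" --pt "0 0 14 0 0 0" --pt "0 0 18 0 0 0" --pt "0 0 22 0 0 0" --pt "0 0 24 0 0 0" --pt "0 0 25 0 0 0" --pt "0 0 25 0 0 0" --pt "0 0 25 0 0 0" --pt "0 0 25 0 0 0"

```text
time: 26.0
eef_pos: [615.0, 185.1, 76.1]
ee_rot: [0.55, 0.835, 0.001, -0.002]
ft_force: [0.7, -0.3, -0.8]
finger_gap: 0.953
grasp_force: 0.0
```

servo_tool --pt "0 0 1 0 0 0" --pt "0 0 2 0 0 0" --pt "0 0 3 0 0 0" --pt "0 0 4 0 0 0" --pt "0 0 4 0 0 0" --pt "0 0 4 0 0 0" --pt "0 0 4 0 0 0" --pt "0 0 4 0 0 0" --pt "0 0 4 0 0 0" --pt "0 0 4 0 0 0"

```text
time: 26.83
eef_pos: [614.8, 185.0, 71.9]
ee_rot: [0.55, 0.835, 0.001, -0.002]
ft_force: [-0.5, -1.1, -0.2]
finger_gap: 0.949
grasp_force: 0.0
```

servo_tool --pt "0 0 0 0 0 0" --pt "0 0 0 0 0 0" --pt "0 0 0 0 0 0" --pt "0 0 0 0 0 0" --pt "0 0 0 0 0 0" --pt "0 0 0 0 0 0" --pt "0 0 0 0 0 0" --pt "0 0 0 0 0 0" --pt "0 0 0 0 0 0" --pt "0 0 0 0 0 0" --jaw 0 --newtons 40

```text
time: 27.67
eef_pos: [615.0, 185.0, 72.5]
ee_rot: [0.55, 0.835, 0.001, -0.002]
ft_force: [-1.1, -0.0, 6.3]
finger_gap: 0.653
grasp_force: 42.6
```

servo_tool --pt "0 0 -3 0 0 0" --pt "0 0 -9 0 0 0" --pt "0 0 -20 0 0 0" --pt "0 0 -37 0 0 0" --pt "0 0 -57 0 0 0" --pt "0 0 -77 0 0 0" --pt "0 0 -95 0 0 0" --pt "0 0 -106 0 0 0" --pt "0 0 -112 0 0 0" --pt "0 0 -112 0 0 0"

```text
time: 28.5
eef_pos: [616.0, 184.7, 185.6]
ee_rot: [0.55, 0.835, 0.002, -0.001]
ft_force: [0.5, -0.6, -2.8]
finger_gap: 0.651
grasp_force: 43.0
```

```bash
python3 - <<'E'
from ringm import *
s,t,tip=look(13)
o=bot.get_obs();r=R.from_quat(o["ee_rot"]);d=np.array([489.5,-97.6,0])-tip;d[2]=-44
print("move to seat from TCP axis, -44 down:",r.inv().apply(d).round(1))
E
```

```text
{'time': np.float64(28.6), 'eef_pos': array([614.59, 184.43, 183.18]), 'ft_force': array([ 0.41, -0.42, -2.24]), 'finger_gap': np.float64(0.65)} tip [614.3 184.7 118.2]
side out (243, 231, 24, 20) 290.0 [253.96 241.43]
side out (295, 161, 13, 8) 74.0 [300.68 164.62]
top out (300, 259, 29, 30) 646.0 [313.96 273.5 ]
top HOLE (308, 264, 15, 17) 156.0 [314.96 271.77]
top out (423, 210, 8, 6) 20.0 [426.5 212.5]
top out (185, 204, 9, 17) 64.5 [189.08 211.4 ]
move to seat from TCP axis, -44 down: [-210.4 -226.    43.4]
```

servo_tool --pt "-8 -9 -8 0 0 0" --pt "-28 -30 -12 0 0 0" --pt "-54 -58 -12 0 0 0" --pt "-80 -86 -12 0 0 0" --pt "-107 -114 -12 0 0 0" --pt "-134 -143 -12 0 0 0" --pt "-160 -171 -12 0 0 0" --pt "-185 -197 -12 0 0 0" --pt "-204 -217 -12 0 0 0" --pt "-212 -226 -12 0 0 0"

```text
time: 29.43
eef_pos: [488.3, -102.1, 194.1]
ee_rot: [0.552, 0.834, -0.0, -0.003]
ft_force: [0.7, 0.2, -2.8]
finger_gap: 0.65
grasp_force: 43.3
```

servo_tool --pt "0 0 0 0 0 0" --pt "0 0 0 0 0 0" --pt "0 0 0 0 0 0" --pt "0 0 0 0 0 0" --pt "0 0 0 0 0 0" --pt "0 0 0 0 0 0" --pt "0 0 0 0 0 0" --pt "0 0 0 0 0 0" --pt "0 0 0 0 0 0" --pt "0 0 0 0 0 0"

```text
time: 30.27
eef_pos: [491.1, -99.3, 195.0]
ee_rot: [0.55, 0.835, 0.001, -0.002]
ft_force: [-0.2, 0.5, -2.0]
finger_gap: 0.65
grasp_force: 43.3
```

```bash
python3 - <<'E'
from ringm import *
s,t,tip=look(14)
P=[489.5,-97.6]
print("axis px at z=129 side",proj("side",[*P,129]),"top",proj("top",[*P,129]))
E
```

```text
{'time': np.float64(30.37), 'eef_pos': array([491.05, -99.44, 195.  ]), 'ft_force': array([ 0.05, -0.3 , -2.3 ]), 'finger_gap': np.float64(0.65)} tip [490.9 -99.2 130. ]
side out (243, 231, 24, 20) 287.0 [253.88 241.63]
side out (246, 201, 20, 13) 183.0 [254.57 206.72]
side HOLE (250, 204, 9, 6) 30.0 [254.   206.37]
top out (123, 173, 13, 11) 31.5 [129.96 179.05]
axis px at z=129 side [252.56359538 206.30666534] top [316.60338297 269.67026668]
```

servo_tool --pt "0 0 3 0 0 0" --pt "0 0 7 0 0 0" --pt "0 0 12 0 0 0" --pt "0 0 17 0 0 0" --pt "0 0 22 0 0 0" --pt "0 0 27 0 0 0" --pt "0 0 32 0 0 0" --pt "0 0 37 0 0 0" --pt "0 0 41 0 0 0" --pt "0 0 44 0 0 0"

```text
time: 31.2
eef_pos: [490.7, -99.2, 150.4]
ee_rot: [0.55, 0.835, 0.001, -0.003]
ft_force: [0.7, 0.5, -2.8]
finger_gap: 0.648
grasp_force: 43.3
```

Free on the arbor. I continue down to just above the thick ring.

servo_tool --pt "0 0 4 0 0 0" --pt "0 0 8 0 0 0" --pt "0 0 12 0 0 0" --pt "0 0 16 0 0 0" --pt "0 0 20 0 0 0" --pt "0 0 23 0 0 0" --pt "0 0 26 0 0 0" --pt "0 0 28 0 0 0" --pt "0 0 29 0 0 0" --pt "0 0 29.5 0 0 0"

```text
time: 32.03
eef_pos: [490.8, -99.1, 121.4]
ee_rot: [0.55, 0.835, 0.001, -0.002]
ft_force: [0.1, 0.7, -2.0]
finger_gap: 0.651
grasp_force: 43.3
```

servo_tool --pt "0 0 0.4 0 0 0" --pt "0 0 0.8 0 0 0" --pt "0 0 1.2 0 0 0" --pt "0 0 1.6 0 0 0" --pt "0 0 2 0 0 0" --pt "0 0 2 0 0 0" --pt "0 0 2 0 0 0" --pt "0 0 2 0 0 0" --pt "0 0 2 0 0 0" --pt "0 0 2 0 0 0"

```text
time: 32.87
eef_pos: [490.9, -99.2, 119.6]
ee_rot: [0.55, 0.835, 0.001, -0.002]
ft_force: [-0.2, 0.7, -1.5]
finger_gap: 0.649
grasp_force: 43.3
```

servo_tool --pt "0 0 0.3 0 0 0" --pt "0 0 0.6 0 0 0" --pt "0 0 0.9 0 0 0" --pt "0 0 1.2 0 0 0" --pt "0 0 1.4 0 0 0" --pt "0 0 1.4 0 0 0" --pt "0 0 1.4 0 0 0" --pt "0 0 1.4 0 0 0" --pt "0 0 1.4 0 0 0" --pt "0 0 1.4 0 0 0"

```text
time: 33.7
eef_pos: [490.9, -99.1, 118.4]
ee_rot: [0.55, 0.835, 0.001, -0.002]
ft_force: [-2.0, 0.4, 4.3]
finger_gap: 0.648
grasp_force: 43.9
```

servo_tool --pt "0 0 0 0 0 0" --pt "0 0 0 0 0 0" --pt "0 0 0 0 0 0" --pt "0 0 0 0 0 0" --pt "0 0 -3 0 0 0" --pt "0 0 -12 0 0 0" --pt "0 0 -27 0 0 0" --pt "0 0 -47 0 0 0" --pt "0 0 -70 0 0 0" --pt "0 0 -90 0 0 0" --jaw 82

```text
time: 34.53
eef_pos: [491.3, -99.6, 210.1]
ee_rot: [0.55, 0.835, 0.001, -0.002]
ft_force: [0.3, -0.2, 0.9]
finger_gap: 0.821
grasp_force: 0.0
```

servo_tool --pt "-15 -10 -10 0 0 0" --pt "-40 -25 -20 0 0 0" --pt "-70 -35 -20 0 0 0" --pt "-100 -45 -20 0 0 0" --pt "-130 -45 -20 0 0 0" --pt "-160 -45 -20 0 0 0" --pt "-190 -45 -20 0 0 0" --pt "-215 -45 -20 0 0 0" --pt "-230 -45 -20 0 0 0" --pt "-230 -45 -20 0 0 0"

```text
time: 35.37
eef_pos: [541.9, -332.1, 227.9]
ee_rot: [0.551, 0.834, 0.001, -0.001]
ft_force: [0.2, -0.4, -0.1]
finger_gap: 0.823
grasp_force: 0.0
```

```bash
python3 - <<'E'
from ringm import *
s,t,tip=look(15)
P=[489.5,-97.6]
print("pred thin top z58/thick bottom z22 side",proj("side",[[*P,58],[*P,22]]),"stack mid top",proj("top",[[*P,34],[*P,52]]))
g=cv2.cvtColor(s,cv2.COLOR_BGR2GRAY)
m=brass(s)[222:255,238:272]
for r in m: print("".join("#" if v else "." for v in r))
E
```

```text
{'time': np.float64(35.47), 'eef_pos': array([ 540.41, -328.86,  227.39]), 'ft_force': array([-0.26,  1.43,  0.17]), 'finger_gap': np.float64(0.82)} tip [ 540.2 -328.6  162.4]
side out (243, 242, 6, 8) 22.5 [245.96 245.07]
side out (260, 234, 7, 15) 51.5 [263.01 241.2 ]
top out (300, 259, 29, 30) 628.0 [314.01 273.33]
top HOLE (308, 264, 15, 16) 147.5 [314.76 271.59]
top out (122, 171, 14, 13) 30.0 [130.04 179.04]
pred thin top z58/thick bottom z22 side [[253.23668471 231.07321993]
 [253.56038803 242.98399568]] stack mid top [[313.41556714 273.94151357]
 [313.97439815 273.19275475]]
..................................
..................................
..................................
..................................
..................................
..................................
..................................
..................................
..................................
..................................
..................................
..................................
..........................#.......
.........................###......
........................####......
........................####......
.......................#####......
......................######......
......................######......
......................######......
.........##............######.....
.....######............######.....
.....######............######.....
.....######............#####......
......#####............####.......
.......####............###........
........###............##.........
..........#.......................
..................................
..................................
..................................
..................................
..................................
```

servo_tool --pt "0 -10 -20 0 0 0" --pt "0 -30 -45 0 0 0" --pt "0 -55 -75 0 0 0" --pt "0 -80 -100 0 0 0" --pt "0 -105 -120 0 0 0" --pt "0 -130 -120 0 0 0" --pt "0 -155 -120 0 0 0" --pt "0 -180 -120 0 0 0" --pt "0 -200 -120 0 0 0" --pt "0 -200 -120 0 0 0"

```text
time: 36.3
eef_pos: [354.3, -407.2, 347.6]
ee_rot: [0.551, 0.834, 0.001, -0.003]
ft_force: [0.4, -0.1, 0.0]
finger_gap: 0.821
grasp_force: 0.0
```

```bash
python3 - <<'E'
from ringm import *
s,t,tip=look(16)
for r in brass(s)[222:258,238:272]: print("".join("#" if v else "." for v in r))
E
```

```text
{'time': np.float64(36.4), 'eef_pos': array([ 356.61, -406.91,  347.48]), 'ft_force': array([-0.15,  0.39, -1.35]), 'finger_gap': np.float64(0.82)} tip [ 356.5 -406.6  282.5]
side out (243, 228, 24, 23) 365.0 [254.14 239.96]
top out (300, 259, 29, 30) 636.0 [314.14 273.6 ]
top HOLE (308, 264, 15, 15) 133.5 [315.09 271.26]
top out (123, 174, 12, 10) 25.0 [129.75 179.49]
..................................
..................................
..................................
..................................
..................................
..................................
..........###.........###.........
.........####.........####........
.......######.........#####.......
.......######.........#####.......
.......######.........#####.......
......#######........######.......
......########.....########.......
.....#######################......
.....#######################......
.....#######################......
.....#######################......
.....#######################......
.....#######################......
.....########################.....
.....########################.....
......#######################.....
.....########################.....
.....#######################......
......#####################.......
.......###################........
........#################.........
.........##############...........
..............###.................
..................................
..................................
..................................
..................................
..................................
..................................
..................................
```

```bash
python3 -c "
from station import bot
print(bot.close_job())"
```

```text
the job is handed in; nothing more can be done
None
```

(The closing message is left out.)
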